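# Hang up the spacer, then press the flask down in the sprung ring

## Task

Take the yellow spacer saddle out of the blue sprung ring cradle and hang it astride the horizontal bar, letting go of it there. Then stand the flask upright in the ring and press it down against the spring until the ring is fully down, and finish while still holding it pressed down with the gripper. Leave the jar, small beaker, timer and vial where they are.

Things in the scene. Friction and masses are not known exactly. Their poses are not given: they have to be found in the camera images.
- saddle_tab (a point): Grip point in the tab of the yellow spacer saddle (loose, 120 g), 100 mm above its feet; z up. Gable shape: two legs (outer faces 54 mm apart along x, 44 mm gap, 36 mm wide along y) carry 45-degree roof plates meeting in a ridge along y. The tab on the ridge is 10 mm thick (x), 36 mm long (y), from 76 to 116 mm above the feet. It starts standing in the ring.
- saddle_ridge (a point): Underside of the saddle's ridge, on its middle line, 75.2 mm above the feet, 24.8 mm below point saddle_tab; same axes. When the saddle hangs astride the bar, this point is 8.5 mm above the bar's axis and the ridge (y) lies along the bar. Turned half round about z the saddle is the same.
- rail_mid (a point): Middle of the fixed horizontal dark steel bar, on its axis, 120 mm above the bench; the bar is 12 mm thick and about 180 mm long, along the y axis of this point, on a post at each end.
- flask_mid (a point): Centre of a small clear conical glass flask with grey contents (loose, about 90 g, 68 mm wide at the base, 105 mm high), 52.5 mm above its underside; z is its axis. The cylindrical neck is 30 mm thick from 74 to 105 mm above the underside; grip it there.
- ring_seat (a point): Centre of the upper face of the floor of the blue ring cup, which moves with the ring; 58 mm above the bench when the ring is up. The cup is open above, 74 mm wide inside, 86 mm outside, its rim 18 mm above this point. It stands over a grey base 112 mm square and 34 mm high, fixed.
- ring (a joint): How far the ring is pressed down, in m: 0 up, 0.018 at the bottom stop. The spring starts to yield at about 5 N and takes about 13 N at the stop; it comes back up when let go.
- pe_jar: White plastic jar, 69 mm wide, 134 mm high; bystander, origin under its centre.
- beaker_small: Small clear beaker, 51 mm wide, 52 mm high; bystander, origin under its centre.
- timer: White timer, 24 x 64 x 52 mm; bystander, origin under its centre.
- vial: Capped vial with green contents, 27 mm wide, 60 mm high; bystander, origin under its centre.
Things that resemble listed ones, but are neither listed nor needed, are in the scene too. Leave any purple look-alike of the part that bears flask_mid alone. Of the things that look like the part that bears saddle_tab, the smaller one is meant.

How it is judged:
On the way:
1. the saddle hangs astride the bar, let go (x of saddle_ridge in the frame of rail_mid between -0.01 and 0.01 m and y of saddle_ridge in the frame of rail_mid between -0.08 and 0.08 m and z of saddle_ridge in the frame of rail_mid between 0.003 and 0.016 m and angle between the y axis of saddle_ridge and the y axis of rail_mid, either way round below 0.25 rad and angle between saddle_ridge's own z axis and vertical below 0.35 rad and contact force between saddle and the fingers below 0.1 N), for 0.2 s.
At the end, for the whole second after the job is handed in: Saddle untouched, astride the bar: ridge within 10 mm sideways, 80 mm of its middle, 3-16 mm above its axis, 0.25 rad aligned, 0.35 rad upright. Flask standing in the ring (12 mm centred, 4.5 mm seated, 0.12 rad upright), ring over 14.5 mm down, fingers still on the flask with over 2 N (all of step 1 and value of joint ring above 0.0145 m and horizontal distance between flask_mid and ring_seat below 0.012 m and z of flask_mid in the frame of ring_seat between 0.048 and 0.057 m and angle between flask_mid's own z axis and vertical below 0.12 rad and contact force between flask and the fingers above 2 N); the arm keeps its last pose, push and grip.
It fails at once if a bystander is moved by more than 30 mm (distance of any of pe_jar, beaker_small, timer, vial from where it was at the start of the episode above 0.03 m).
It fails at once if the flask is tipped over (angle between flask_mid's own z axis and vertical above 0.9 rad).
It also fails if it takes over 64 s, if anything falls off the work surface, if the arm or the gripper's body presses on something with over 40 N, if the wrist force passes 120 N, or if a joint passes its speed limit or range.

## Robot

A 6-joint arm with a two-finger parallel gripper is mounted at the origin on a cart in front of the work surface, level with it; the furniture and walls round the work are solid. World frame = base frame: x ahead of the robot, y to its left, z up, the work surface at z = 0. Lengths are in m, angles in rad, forces in N, time in s.
With the tool pointing down it reaches from about 0.35 to 0.85 m from the base axis. Payload 8.1 kg.
Tool frame: the origin (TCP) lies at the centre of the arm's flange, where the gripper is bolted on; the fingertips stand 186 mm ahead of it and the grasp point (between the pads) lies 167 mm ahead of it; z points along the fingers, y is the line along which they close (so a half turn about z gives the same grasp; the last joint's range is limited). The gripper opens to 93 mm and grips with 3 to 60 N. Pads are 15 mm wide; open, the fingers measure 128 mm over their backs; the gripper's body (75 mm by 188 mm) begins 65 mm behind the grasp point.
Start: joints at [1.139, 0.13, 1.488, -0, 1.523, -0.085], TCP at [0.204, 0.564, 0.405] pointing down, gripper open.
Joint ranges: [-2.96, 2.96], [-0.89, 2.26], [0.02, 2.5], [-1.34, 4.48], [0, 2.73], [-2.66, 2.66]. Speed limits (rad/s): [2.39, 2.39, 2.79, 3.14, 3.14, 3.14].

## Interface

Orientations are given as a rotation vector (axis times angle).
In Python, from plant import read_state, read_camera, camera_params, robot gives the robot as it stands.
- The arm moves only by the tool carry_out, never from a script. Its argument "targets" is a list of rows, each an object of numbers: "hand": the opening in per cent of the stroke, from 0 (shut) to 100 (fully open); "x", "y", "z": the shift along the tool's x, y, z in m; "ax", "ay", "az": the turn, a rotation vector about the tool's x, y, z in rad. In form: [{"hand": .., "x": .., "y": .., "z": .., "ax": .., "ay": .., "az": ..}, ...]. A call has 1 to 8 rows; each row is the pose to reach, as a shift and turn from the pose commanded when the call began, along the tool's axes at that moment; what a row does not reach only later rows make up. A row lasts 1/8 s, in which the tool goes at most 62.5 mm and 10.7 degrees, less where a joint would pass 70% of its speed; a pose out of reach is approached as far as the arm can. A call with a gripper value outside its range is refused whole. The fingers move at their own pace and stop on an object; "newtons" is the grip in N (left out, the last holds). Time passes only in rows, so rows that repeat a pose let the fingers close. It gives the time, the measured TCP pose, the force, the opening and the grip force at its end, in the units of the state.
- read_state(): the state, without advancing time (a new reading comes with each control period).
- read_camera(name): name is "side" or "top"; returns (picture, depth): 384x512x3 uint8, blue, green, red; 384x512 float32, m along the optical axis (not along the pixel's ray), 0 where there is no reading.
- camera_params(name): a dict with "fx", "fy", "cx", "cy" (pixels), "k1" (the pictures are not rectified: a ray, as slopes to the right and down, at radius r is drawn at 1 + k1 r^2 times it, then the intrinsics apply), "position" and "rotation" of the camera in the world. Camera axes: x right, y up, looking along -z (the intrinsics and any distortion apply to the point x, -y, -z); pixel columns grow to the right and rows downward; lengths in m; the calibration is good to about 2 mm. A picture is of the moment at which its call begins. camera_params takes no time and is no camera call.
- robot.close_job(): hands the job in; it is judged then, once.
The state is a dict: "t": time; "q": joint angles; "dq": joint speeds; "joint_torque": joint torques, N m; "tool_pos": TCP position; "orientation": TCP orientation; "force": force on the tool from outside, world axes, zero at the start; "wrist_torque": the same for the moment, N m; "opening": finger opening in m; "gripper_force": force on a finger pad.
Only numpy, scipy, OpenCV 4.12 (cv2) and the standard library are available. Lean on these libraries where they do the work, as an engineer would, in place of code of your own. Each camera call takes 0.05 s, during which the arm holds its last target. There are 200 camera calls.

## Working session

There is one attempt and no reset: what is moved stays moved. The work goes in short steps, Python scripts to look and compute and a tool call to move; the robot and the scene stay as the last step left them, time stands still between calls to the robot, and variables do not carry over. Pictures are saved under pics/ and viewed, at most 10 in all, crops included, and the job is handed in when it is done.

Besides the shell and the picture viewer there is one more tool, called after ">>>" in YAML: its name, and indented under it one key for each argument. carry_out: Moves the arm, as the interface text tells. Its arguments: {"type":"object","properties":{"targets":{"type":"array","items":{"type":"object","properties":{"hand":{"type":"number"},"x":{"type":"number"},"y":{"type":"number"},"z":{"type":"number"},"ax":{"type":"number"},"ay":{"type":"number"},"az":{"type":"number"}}}},"newtons":{"type":"number"}},"required":["targets"]}

```bash
mkdir -p pics
cat > h.py <<'E'
import numpy as np, cv2
from plant import read_state, read_camera, camera_params, robot
def unproj(cam,u,v,d):
    c=camera_params(cam); K=np.array([[c['fx'],0,c['cx']],[0,c['fy'],c['cy']],[0,0,1.]])
    p=cv2.undistortPoints(np.array([[[u,v]]],float),K,np.array([c['k1'],0,0,0,0.]))[0,0] 
    return np.array(c['position'])+np.array(c['rotation'])@np.array([p[0]*d,-p[1]*d,-d])
def ray(cam,u,v):
    o=np.array(camera_params(cam)['position']); return o,unproj(cam,u,v,1.)-o
def atz(cam,u,v,z):
    o,r=ray(cam,u,v); return o+r*(z-o[2])/r[2]
def tri(a,b):
    (o1,r1),(o2,r2)=ray(*a),ray(*b)
    s=np.linalg.lstsq(np.c_[r1,-r2],o2-o1,rcond=None)[0]
    p,q=o1+s[0]*r1,o2+s[1]*r2; return (p+q)/2,np.linalg.norm(p-q)
E
python3 - <<'E'
from h import *
for n in('top','side'):
    im,d=read_camera(n); np.savez(f'{n}0.npz',im=im,d=d)
    cv2.imwrite(f'pics/{n}0.png',cv2.resize(im,(800,600)))
    print(n,camera_params(n),(d>0).mean())
s=read_state();print(s['t'],s['tool_pos'],s['orientation'],s['opening'],s['force'])
E
```

```text
top {'fx': 373.95539642853424, 'fy': 373.95539642853424, 'cx': 260.21451498696024, 'cy': 195.24194118826227, 'k1': -0.05936483930180655, 'position': array([ 0.31352834, -0.01546257,  1.19059324]), 'rotation': array([ 0.16032248, -0.15198691, -1.4543818 ])} 0.99603271484375
side {'fx': 404.0778203865003, 'fy': 404.0778203865003, 'cx': 251.30833080971712, 'cy': 190.81258505245293, 'k1': 0.026020180377477876, 'position': array([ 0.13284481, -0.81842545,  0.56517614]), 'rotation': array([ 1.11423583, -0.2597766 , -0.37013383])} 0.9801686604817709
0.1 [0.20383562 0.56409542 0.40381552] [-5.41937859e-01 -3.09406036e+00  2.45968221e-03] 0.09289358564394222 [-0.83943076  0.67213686  0.56520431]
```

View pics/top0.png

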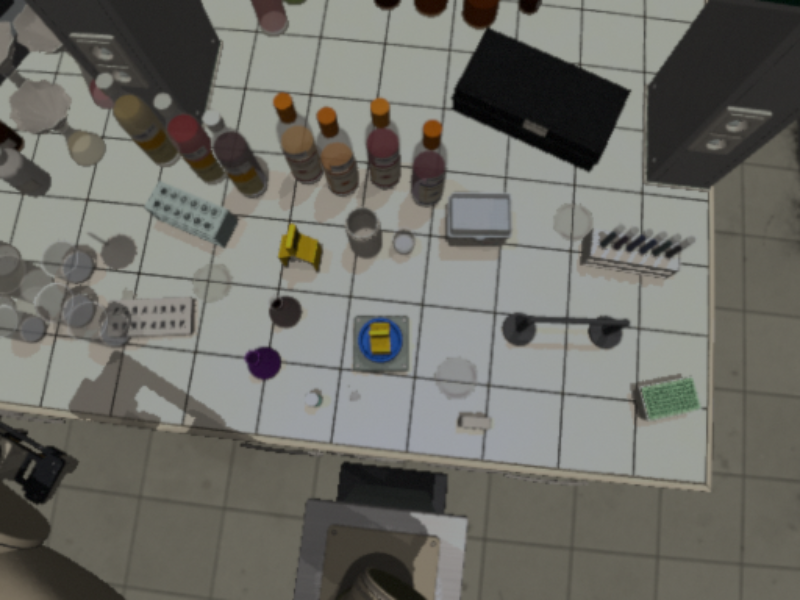

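View pics/side0.png

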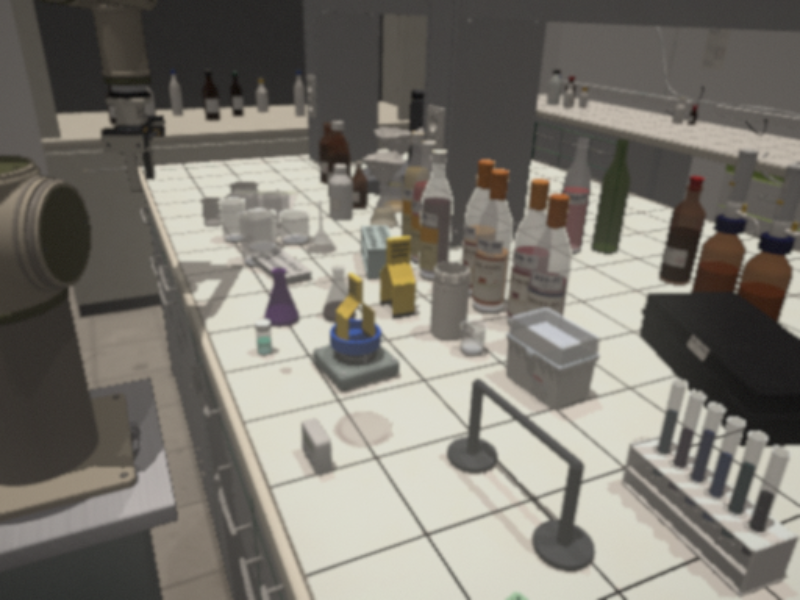

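The top view shows the ring with a yellow saddle at (380,342), a grey flask at (285,310) and a dark bar from (520,322) to (612,325). In the side view the same things are at (357,320), (338,300) and (480,385)-(578,465).

Look-alikes (top view pixels):
- **Saddles:** (380,340) stands in the ring and (299,247) is a larger one on the bench. I choose the one in the ring.
- **Flasks:** the grey one is at (285,310) and the purple one at (264,362). I choose the grey one.

Next I'll check both choices in a close crop.

```bash
sed -i "s/np.array(c\['rotation'\])@/cv2.Rodrigues(np.array(c['rotation'],float))[0]@/" h.py
python3 - <<'E'
from h import *
T=np.load('top0.npz');S=np.load('side0.npz')
# top crop x 150..290,y170..245 ; side crop x190..290,y150..255
def crop(im,x,y,w,h,k): return cv2.resize(im[y:y+h,x:x+w],None,fx=k,fy=k,interpolation=cv2.INTER_CUBIC)
a=crop(T['im'],160,180,110,60,4)   # 440x240
b=crop(T['im'],310,190,110,40,4)   # 440x160
c=crop(S['im'],190,150,80,100,4)    # 320x400
out=np.zeros((400,760,3),np.uint8); out[:240,:440]=a; out[240:,:440]=b; out[:,440:]=c
cv2.imwrite('pics/crop1.png',out)
s=512/800
for n,D,pts in(('top',T,[(380,335),(380,342),(285,310),(276,303),(520,322),(565,322),(612,325),(345,350),(362,225),(403,243),(475,422),(314,398)]),('side',S,[(357,290),(338,280),(480,385),(578,465),(530,420),(357,340)])):
    for u,v in pts:
        d=D['d'][int(v*s),int(u*s)]; print(n,u,v,unproj(n,u*s,v*s,d).round(3))
E
```

```text
top 380 335 [0.463 0.042 0.172]
top 380 342 [0.456 0.043 0.128]
top 285 310 [0.506 0.239 0.07 ]
top 276 303 [0.527 0.271 0.018]
top 520 322 [ 0.545 -0.231  0.01 ]
top 565 322 [ 0.532 -0.295  0.123]
top 612 325 [ 0.536 -0.383  0.124]
top 345 350 [ 0.449  0.12  -0.004]
top 362 225 [0.71  0.115 0.03 ]
top 403 243 [0.685 0.027 0.013]
top 475 422 [ 0.333 -0.152  0.054]
top 314 398 [0.344 0.16  0.059]
side 357 290 [0.467 0.031 0.156]
side 338 280 [0.512 0.244 0.081]
side 480 385 [ 0.529 -0.241  0.125]
side 578 465 [ 0.544 -0.415  0.124]
side 530 420 [ 0.542 -0.331  0.126]
side 357 340 [0.472 0.045 0.058]
```

View pics/crop1.png

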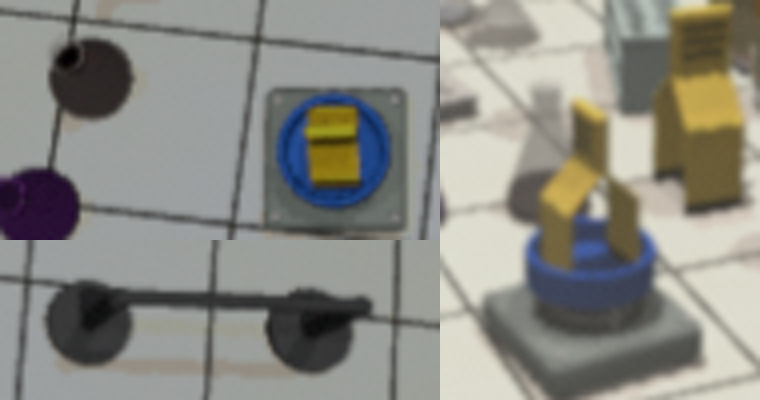

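The crop confirms both choices. The smaller saddle is in the ring with its tab at (332,130), the grey flask's mouth is at (68,55) and its body at (90,78). The bar runs from (85,297) to (370,305). Next I'll take precise fits from colour and depth in both views.

```bash
cat > m.py <<'E'
from h import *
def cloud(n,im,d):
    v,u=np.mgrid[0:384,0:512]; c=camera_params(n); K=np.array([[c['fx'],0,c['cx']],[0,c['fy'],c['cy']],[0,0,1.]])
    p=cv2.undistortPoints(np.stack([u.ravel(),v.ravel()],1).astype(float)[:,None],K,np.array([c['k1'],0,0,0,0.]))[:,0]
    dd=d.ravel().astype(float); R=cv2.Rodrigues(np.array(c['rotation'],float))[0]
    return (np.array(c['position'])+(np.c_[p[:,0],-p[:,1],-np.ones(len(p))]*dd[:,None])@R.T).reshape(384,512,3)
def circ(P):
    A=np.c_[2*P[:,:2],np.ones(len(P))]; s=np.linalg.lstsq(A,(P[:,:2]**2).sum(1),rcond=None)[0]
    return s[:2],np.sqrt(s[2]+s[0]**2+s[1]**2)
def line(P):
    vx,vy,x,y=cv2.fitLine(P[:,:2].astype(np.float32),cv2.DIST_HUBER,0,.01,.01).ravel(); return (x,y),np.degrees(np.arctan2(vy,vx))
E
python3 - <<'E'
from m import *
for n in('top','side'):
    D=np.load(n+'0.npz');im=D['im'];P=cloud(n,im,D['d']);h=cv2.cvtColor(im,cv2.COLOR_BGR2HSV)
    H,Sa,V=[h[...,i] for i in range(3)]
    def box(x0,x1,y0,y1,z0,z1): return (P[...,0]>x0)&(P[...,0]<x1)&(P[...,1]>y0)&(P[...,1]<y1)&(P[...,2]>z0)&(P[...,2]<z1)
    y=(H>18)&(H<35)&(Sa>120)&box(.38,.56,-.04,.12,.145,.19)
    q=P[y]; print(n,'tab',len(q),q.mean(0).round(4),q.min(0).round(4),q.max(0).round(4),line(q))
    y=(H>18)&(H<35)&(Sa>120)&box(.38,.56,-.04,.12,.10,.19);q=P[y];print(' saddle',q.min(0).round(4),q.max(0).round(4))
    b=(H>100)&(H<125)&(Sa>120)&box(.38,.56,-.06,.14,.068,.09)
    q=P[b]; print(' rim',len(q),q.mean(0).round(4),q.min(0).round(4),q.max(0).round(4),circ(q))
    r=box(.49,.6,-.36,-.27,.11,.14);q=P[r];print(' bar',len(q),q.mean(0).round(4),line(q))
    r=box(.49,.6,-.45,-.2,.11,.14);q=P[r];print(' bar all',q.min(0).round(4),q.max(0).round(4))
    f=box(.44,.60,.18,.31,.008,.13);q=P[f]
    for z in np.arange(.01,.12,.01):
        w=q[abs(q[:,2]-z)<.005]
        if len(w)>3: print('  flask',z.round(3),len(w),w.min(0).round(3)[:2],w.max(0).round(3)[:2],w.mean(0).round(3)[:2])
E
```

```text
top tab 60 [0.4664 0.0447 0.171 ] [0.4604 0.0292 0.1534] [0.4733 0.0604 0.1778] ((np.float32(0.4659671), np.float32(0.045678306)), np.float32(-83.45067))
 saddle [0.4391 0.0263 0.1011] [0.4945 0.0657 0.1778]
 rim 160 [0.4672 0.0493 0.0757] [0.4262 0.0068 0.0687] [0.5091 0.0898 0.0812] (array([0.46803923, 0.0472507 ]), np.float64(0.03971747445551607))
 bar 125 [ 0.5366 -0.3145  0.1252] ((np.float32(0.5352565), np.float32(-0.3012194)), np.float32(-85.57953))
 bar all [ 0.5237 -0.4154  0.1114] [ 0.5513 -0.2232  0.1313]
  flask 0.01 23 [0.48  0.219] [0.546 0.275] [0.503 0.235]
  flask 0.02 78 [0.481 0.219] [0.545 0.282] [0.509 0.249]
  flask 0.03 51 [0.485 0.224] [0.541 0.282] [0.505 0.242]
  flask 0.04 49 [0.487 0.226] [0.538 0.279] [0.508 0.242]
  flask 0.05 39 [0.491 0.231] [0.535 0.272] [0.505 0.246]
  flask 0.06 33 [0.495 0.234] [0.531 0.271] [0.508 0.244]
  flask 0.07 28 [0.497 0.237] [0.529 0.265] [0.509 0.247]
  flask 0.08 16 [0.501 0.24 ] [0.52  0.265] [0.509 0.249]
  flask 0.09 16 [0.501 0.243] [0.523 0.264] [0.514 0.256]
  flask 0.1 30 [0.501 0.24 ] [0.527 0.268] [0.515 0.256]
[... 518 characters left out ...]
5))
 bar all [ 0.5247 -0.4189  0.1101] [ 0.5527 -0.224   0.1291]
  flask 0.01 27 [0.482 0.221] [0.543 0.263] [0.502 0.235]
  flask 0.02 29 [0.483 0.225] [0.498 0.264] [0.489 0.24 ]
  flask 0.03 35 [0.486 0.225] [0.505 0.262] [0.494 0.239]
  flask 0.04 33 [0.488 0.226] [0.515 0.261] [0.499 0.239]
  flask 0.05 46 [0.491 0.227] [0.526 0.26 ] [0.506 0.238]
  flask 0.06 44 [0.496 0.229] [0.53  0.258] [0.511 0.24 ]
  flask 0.07 34 [0.499 0.237] [0.53  0.257] [0.511 0.243]
  flask 0.08 25 [0.502 0.237] [0.524 0.25 ] [0.512 0.244]
  flask 0.09 25 [0.503 0.236] [0.525 0.251] [0.512 0.244]
  flask 0.1 46 [0.503 0.236] [0.528 0.267] [0.515 0.252]
  flask 0.11 8 [0.501 0.238] [0.528 0.265] [0.514 0.253]
```

```bash
cat > g.py <<'E'
import sys; from h import *
# g.py x y z yaw_deg : tool-frame shift/turn bringing the grasp point there, tool down
x,y,z,a=map(float,sys.argv[1:5]); a=np.radians(a); s=read_state()
R=cv2.Rodrigues(np.array(s['orientation'],float))[0]
c,n=np.cos(a),np.sin(a); G=np.array([[-n,c,0],[c,n,0],[0,0,-1.]])
print('t',round(s['t'],2),'q',np.round(s['q'],2),'grasp',(s['tool_pos']+R[:,2]*.167).round(4),'yaw',np.degrees(np.arctan2(R[1,1],R[0,1])).round(1),'F',np.round(s['force'],1),'open',round(s['opening'],4),s['gripper_force'])
print('shift',(R.T@(np.array([x,y,z+.167])-s['tool_pos'])).round(4),'turn',cv2.Rodrigues(R.T@G)[0].ravel().round(4))
E
python3 g.py .4665 .0455 .26 7
```

```text
t 0.1 q [ 1.14  0.13  1.49  0.    1.52 -0.09] grasp [0.2037 0.5639 0.2368] yaw 70.1 F [-0.8  0.7  0.6] open 0.0929 0.0
shift [-0.4233 -0.3985 -0.0226] turn [-1.5000e-03  8.0000e-04  1.1018e+00]
```

>>> carry_out:
  targets:
    - {"hand":60,"x":-0.05,"y":-0.05,"z":-0.02,"ax":0,"ay":0,"az":0.15}
    - {"hand":60,"x":-0.1,"y":-0.09,"z":-0.02,"ax":0,"ay":0,"az":0.3}
    - {"hand":60,"x":-0.14,"y":-0.13,"z":-0.02,"ax":0,"ay":0,"az":0.45}
    - {"hand":60,"x":-0.18,"y":-0.17,"z":-0.02,"ax":0,"ay":0,"az":0.6}
    - {"hand":60,"x":-0.23,"y":-0.21,"z":-0.02,"ax":0,"ay":0,"az":0.75}
    - {"hand":60,"x":-0.27,"y":-0.25,"z":-0.02,"ax":0,"ay":0,"az":0.9}
    - {"hand":60,"x":-0.31,"y":-0.29,"z":-0.02,"ax":0,"ay":0,"az":1.05}
    - {"hand":60,"x":-0.35,"y":-0.33,"z":-0.02,"ax":0,"ay":0,"az":1.1}

```text
t: 1.1
tool_pos: [0.4212, 0.1331, 0.4245]
orientation: [-2.083, -2.351, -0.0]
force: [1.5, 0.2, -0.2]
opening: 0.0558
gripper_force: 0.0
```

```bash
python3 g.py .4665 .0455 .23 7
```

```text
t 1.1 q [ 0.19 -0.32  1.87  0.    1.59  0.07] grasp [0.4212 0.1331 0.2575] yaw 6.9 F [ 1.5  0.2 -0.2] open 0.0558 0.0
shift [-0.0925  0.0344  0.0275] turn [-0.     -0.     -0.0014]
```

>>> carry_out:
  targets:
    - {"hand":50,"x":-0.045,"y":0.017,"z":0.0,"az":0}
    - {"hand":50,"x":-0.0925,"y":0.034,"z":0.0,"az":0}
    - {"hand":50,"x":-0.0925,"y":0.034,"z":0.027,"az":0}
    - {"hand":50,"x":-0.0925,"y":0.034,"z":0.027,"az":0}

```text
schema error: expected keys hand, x, y, z, ax, ay, az
```

```bash
python3 g.py .4665 .0455 .160 7
python3 - <<'E'
from h import *
im,d=read_camera('side');np.savez('s1.npz',im=im,d=d)
a=cv2.resize(im[120:250,180:290],None,fx=4.6,fy=4.6,interpolation=cv2.INTER_CUBIC);cv2.imwrite('pics/s1.png',a)
E
```

```text
t 1.1 q [ 0.19 -0.32  1.87  0.    1.59  0.07] grasp [0.4212 0.1331 0.2575] yaw 6.9 F [ 1.5  0.2 -0.2] open 0.0558 0.0
shift [-0.0925  0.0344  0.0975] turn [-0.     -0.     -0.0014]
```

View pics/s1.png

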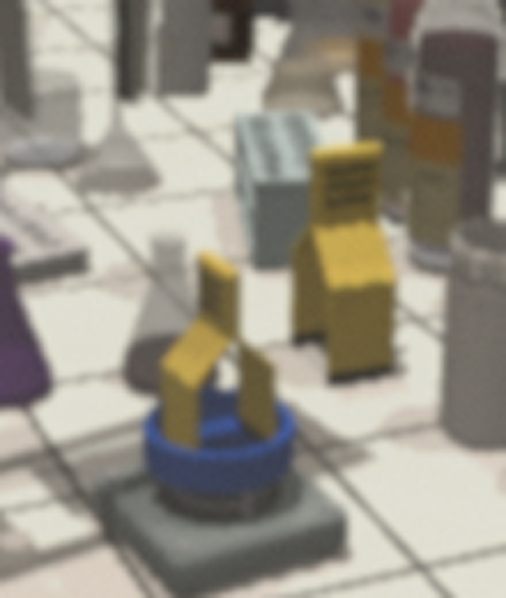

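The move was refused because every row needs all seven keys, so the gripper is still out of this crop. The small saddle's tab is at (218,290) and it stands upright in the ring.

>>> carry_out:
  targets:
    - {"hand":50,"x":-0.045,"y":0.017,"z":0.0,"ax":0,"ay":0,"az":0}
    - {"hand":50,"x":-0.0925,"y":0.034,"z":0.0,"ax":0,"ay":0,"az":0}
    - {"hand":50,"x":-0.0925,"y":0.034,"z":0.027,"ax":0,"ay":0,"az":0}
    - {"hand":50,"x":-0.0925,"y":0.034,"z":0.027,"ax":0,"ay":0,"az":0}

```text
t: 1.65
tool_pos: [0.4654, 0.0471, 0.3952]
orientation: [-2.078, -2.351, 0.005]
force: [-0.3, -0.0, 0.1]
opening: 0.0464
gripper_force: 0.0
```

```bash
python3 g.py .4665 .0455 .160 7
python3 - <<'E'
from h import *
im,d=read_camera('side')
a=cv2.resize(im[120:250,180:290],None,fx=4.6,fy=4.6,interpolation=cv2.INTER_CUBIC);cv2.imwrite('pics/s2.png',a)
E
```

```text
t 1.65 q [-0.01 -0.23  1.85  0.    1.52 -0.13] grasp [0.4645 0.0471 0.2282] yaw 7.0 F [-0.3 -0.   0.1] open 0.0464 0.0
shift [-0.0018  0.0013  0.0682] turn [-0.0051 -0.0008  0.0008]
```

View pics/s2.png

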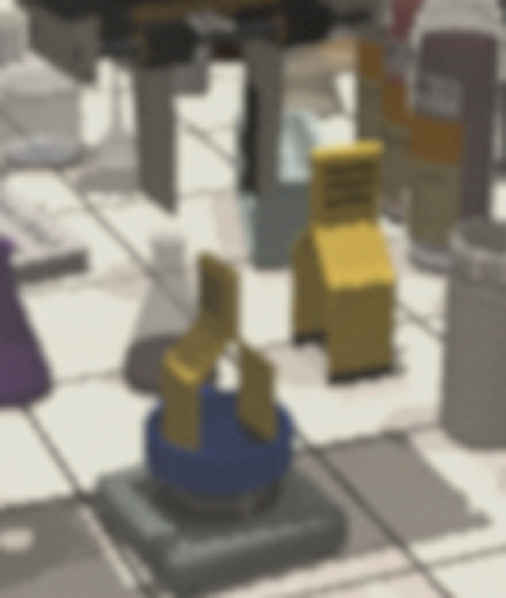

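The fingers, at (155,130) and (262,130), straddle the tab at (218,270). Lowering and gripping.

>>> carry_out:
  targets:
    - {"hand":45,"x":-0.002,"y":0.001,"z":0.03,"ax":0,"ay":0,"az":0}
    - {"hand":45,"x":-0.002,"y":0.001,"z":0.055,"ax":0,"ay":0,"az":0}
    - {"hand":45,"x":-0.002,"y":0.001,"z":0.067,"ax":0,"ay":0,"az":0}
    - {"hand":45,"x":-0.002,"y":0.001,"z":0.067,"ax":0,"ay":0,"az":0}
    - {"hand":0,"x":-0.002,"y":0.001,"z":0.067,"ax":0,"ay":0,"az":0}
    - {"hand":0,"x":-0.002,"y":0.001,"z":0.067,"ax":0,"ay":0,"az":0}
    - {"hand":0,"x":-0.002,"y":0.001,"z":0.067,"ax":0,"ay":0,"az":0}
    - {"hand":0,"x":-0.002,"y":0.001,"z":0.067,"ax":0,"ay":0,"az":0}
  newtons: 20

```text
t: 2.7
tool_pos: [0.4674, 0.0455, 0.331]
orientation: [2.079, 2.354, 0.0]
force: [0.7, 0.0, -1.2]
opening: 0.01
gripper_force: 20.0
```

```bash
python3 g.py .538 -.319 .26 4
```

```text
t 2.7 q [-0.01 -0.18  1.93 -0.    1.39 -0.14] grasp [0.4675 0.0455 0.164 ] yaw 7.1 F [ 0.7  0.  -1.2] open 0.01 19.998234808444977
shift [-0.3704  0.0251 -0.096 ] turn [0.0004 0.0001 0.0541]
```

Gripped, with the opening at 10 mm as the tab thickness says it should be. Lifting and carrying it over the bar.

>>> carry_out:
  targets:
    - {"hand":0,"x":0,"y":0,"z":-0.03,"ax":0,"ay":0,"az":0}
    - {"hand":0,"x":0,"y":0,"z":-0.07,"ax":0,"ay":0,"az":0}
    - {"hand":0,"x":0,"y":0,"z":-0.11,"ax":0,"ay":0,"az":0}
    - {"hand":0,"x":-0.05,"y":0.003,"z":-0.11,"ax":0,"ay":0,"az":0.01}
    - {"hand":0,"x":-0.1,"y":0.007,"z":-0.11,"ax":0,"ay":0,"az":0.02}
    - {"hand":0,"x":-0.15,"y":0.01,"z":-0.11,"ax":0,"ay":0,"az":0.03}
    - {"hand":0,"x":-0.2,"y":0.014,"z":-0.11,"ax":0,"ay":0,"az":0.04}
    - {"hand":0,"x":-0.25,"y":0.017,"z":-0.11,"ax":0,"ay":0,"az":0.054}

```text
t: 3.7
tool_pos: [0.5152, -0.2021, 0.4405]
orientation: [-2.143, -2.297, -0.0]
force: [0.4, 0.6, -1.0]
opening: 0.0097
gripper_force: 20.0
```

```bash
python3 g.py .538 -.319 .27 4
```

```text
t 3.7 q [-0.47 -0.01  1.57  0.    1.58 -0.54] grasp [ 0.5151 -0.2021  0.2735] yaw 4.0 F [ 0.4  0.6 -1. ] open 0.0097 20.000356435775757
shift [-0.1182  0.0147  0.0035] turn [-0.0002 -0.0003 -0.0004]
```

>>> carry_out:
  targets:
    - {"hand":0,"x":-0.04,"y":0.005,"z":0,"ax":0,"ay":0,"az":0}
    - {"hand":0,"x":-0.08,"y":0.01,"z":0,"ax":0,"ay":0,"az":0}
    - {"hand":0,"x":-0.118,"y":0.015,"z":0,"ax":0,"ay":0,"az":0}
    - {"hand":0,"x":-0.118,"y":0.015,"z":0.003,"ax":0,"ay":0,"az":0}
    - {"hand":0,"x":-0.118,"y":0.015,"z":0.003,"ax":0,"ay":0,"az":0}

```text
t: 4.32
tool_pos: [0.5382, -0.3168, 0.4368]
orientation: [-2.141, -2.296, -0.0]
force: [-0.1, 1.2, -1.3]
opening: 0.01
gripper_force: 20.0
```

```bash
python3 g.py .538 -.319 .163 4
python3 - <<'E'
from m import *
for n in('side','top'):
    im,d=read_camera(n);P=cloud(n,im,d);h=cv2.cvtColor(im,cv2.COLOR_BGR2HSV)
    H,Sa=h[...,0],h[...,1]
    def box(x0,x1,y0,y1,z0,z1): return (P[...,0]>x0)&(P[...,0]<x1)&(P[...,1]>y0)&(P[...,1]<y1)&(P[...,2]>z0)&(P[...,2]<z1)
    q=P[(H>18)&(H<35)&(Sa>100)&box(.45,.65,-.42,-.22,.1,.32)];print(n,len(q),q.min(0).round(4) if len(q) else'',q.max(0).round(4) if len(q) else'')
    q=P[box(.49,.6,-.42,-.22,.115,.135)&~((H>18)&(H<35)&(Sa>100))]
    if len(q)>5: print('bar',len(q),line(q),q.min(0),q.max(0))
    if n=='side': cv2.imwrite('pics/b1.png',cv2.resize(im[180:384,240:450],None,fx=2.9,fy=2.9,interpolation=cv2.INTER_CUBIC))
E
```

```text
t 4.33 q [-0.61  0.19  1.37  0.    1.59 -0.68] grasp [ 0.538  -0.3166  0.2698] yaw 4.0 F [-0.1  1.2 -1.3] open 0.01 19.999878108501434
shift [-0.0023 -0.0002  0.1068] turn [-0.0013 -0.0015 -0.0002]
side 1000 [ 0.5087 -0.3368  0.1735] [ 0.5639 -0.2981  0.2817]
bar 605 ((np.float32(0.5352781), np.float32(-0.32698232)), np.float32(-85.8872)) [ 0.52416339 -0.41851967  0.11503652] [ 0.55211919 -0.22309225  0.12916801]
top 29 [ 0.5099 -0.3313  0.1805] [ 0.5606 -0.2955  0.2321]
bar 114 ((np.float32(0.5337759), np.float32(-0.28181332)), np.float32(-86.78758)) [ 0.52550006 -0.41490428  0.11500208] [ 0.54751355 -0.22305123  0.1300605 ]
```

View pics/b1.png

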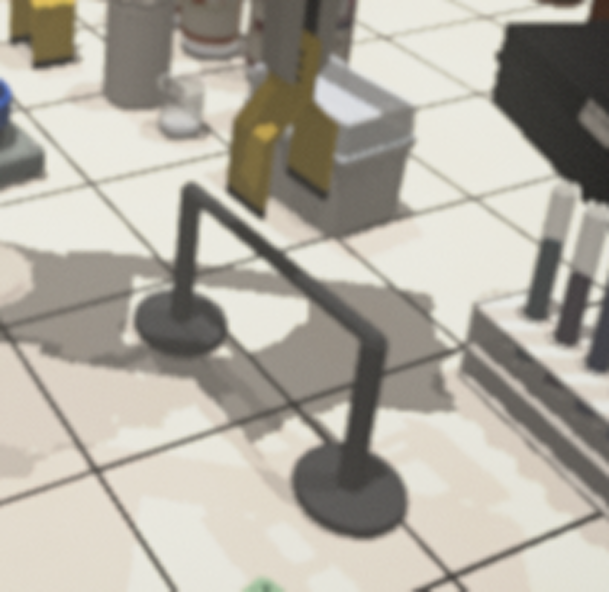

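The saddle's legs, at (250,180) and (315,165), hang upright above the bar, which runs from (195,190) to (375,345). The saddle's middle x is about 0.537 and so is the bar's, so I'm lowering it.

>>> carry_out:
  targets:
    - {"hand":0,"x":0,"y":0,"z":0.03,"ax":0,"ay":0,"az":0}
    - {"hand":0,"x":0,"y":0,"z":0.06,"ax":0,"ay":0,"az":0}
    - {"hand":0,"x":0,"y":0,"z":0.09,"ax":0,"ay":0,"az":0}
    - {"hand":0,"x":0,"y":0,"z":0.102,"ax":0,"ay":0,"az":0}
    - {"hand":0,"x":0,"y":0,"z":0.104,"ax":0,"ay":0,"az":0}
    - {"hand":0,"x":0,"y":0,"z":0.106,"ax":0,"ay":0,"az":0}
    - {"hand":0,"x":0,"y":0,"z":0.108,"ax":0,"ay":0,"az":0}
    - {"hand":0,"x":0,"y":0,"z":0.108,"ax":0,"ay":0,"az":0}

```text
t: 5.42
tool_pos: [0.5385, -0.3172, 0.3303]
orientation: [2.142, 2.297, 0.0]
force: [0.6, 0.1, -1.6]
opening: 0.01
gripper_force: 20.0
```

```bash
cat > sad.py <<'E'
import sys; from m import *
for n in('side','top'):
    im,d=read_camera(n);P=cloud(n,im,d);h=cv2.cvtColor(im,cv2.COLOR_BGR2HSV);H,Sa=h[...,0],h[...,1]
    m=(H>18)&(H<35)&(Sa>100)&(P[...,0]>.45)&(P[...,0]<.65)&(P[...,1]>-.42)&(P[...,1]<-.22)&(P[...,2]>.03)
    q=P[m];print(n,len(q),q.min(0).round(4),q.max(0).round(4))
    if n=='side' and len(sys.argv)>1: cv2.imwrite(sys.argv[1],cv2.resize(im[180:384,240:450],None,fx=2.9,fy=2.9,interpolation=cv2.INTER_CUBIC))
E
python3 g.py .538 -.319 .157 4; python3 sad.py pics/b2.png
```

```text
t 5.42 q [-0.61  0.24  1.5  -0.    1.4  -0.68] grasp [ 0.5386 -0.3173  0.1633] yaw 4.0 F [ 0.6  0.1 -1.6] open 0.01 19.999757409095764
shift [-0.0017 -0.0006  0.0063] turn [0.0007 0.0006 0.0002]
side 752 [ 0.5093 -0.3429  0.0663] [ 0.563  -0.3006  0.2608]
top 31 [ 0.4869 -0.3268  0.0919] [ 0.5214 -0.2908  0.3524]
```

View pics/b2.png

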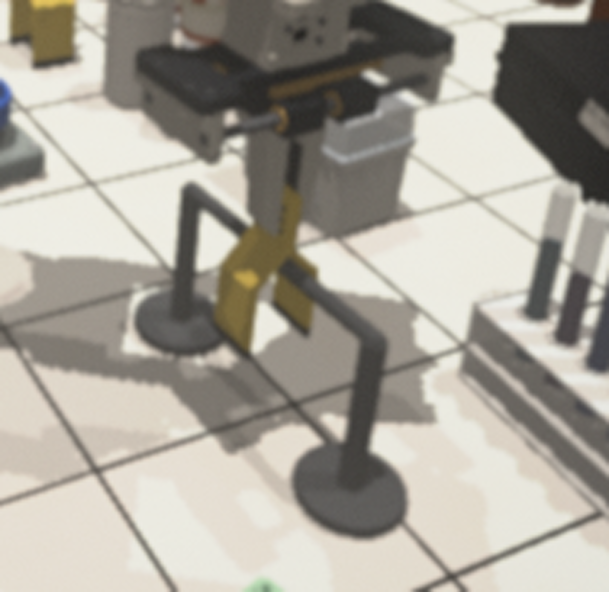

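The saddle is astride the bar, legs at (235,310) and (295,290), about 5 mm above rest. I'll lower the last millimetres until there is contact.

>>> carry_out:
  targets:
    - {"hand":0,"x":0,"y":0,"z":0.002,"ax":0,"ay":0,"az":0}
    - {"hand":0,"x":0,"y":0,"z":0.003,"ax":0,"ay":0,"az":0}
    - {"hand":0,"x":0,"y":0,"z":0.004,"ax":0,"ay":0,"az":0}
    - {"hand":0,"x":0,"y":0,"z":0.004,"ax":0,"ay":0,"az":0}

```text
t: 6.02
tool_pos: [0.5387, -0.3171, 0.3263]
orientation: [2.141, 2.297, 0.001]
force: [2.1, -0.3, 2.0]
opening: 0.0096
gripper_force: 20.0
```

Contact: the vertical force went from -1.6 to +2.0 N. Releasing and rising.

>>> carry_out:
  targets:
    - {"hand":20,"x":0,"y":0,"z":0,"ax":0,"ay":0,"az":0}
    - {"hand":40,"x":0,"y":0,"z":0,"ax":0,"ay":0,"az":0}
    - {"hand":40,"x":0,"y":0,"z":0,"ax":0,"ay":0,"az":0}
    - {"hand":40,"x":0,"y":0,"z":-0.02,"ax":0,"ay":0,"az":0}
    - {"hand":40,"x":0,"y":0,"z":-0.06,"ax":0,"ay":0,"az":0}
    - {"hand":40,"x":0,"y":0,"z":-0.11,"ax":0,"ay":0,"az":0}
    - {"hand":40,"x":0,"y":0,"z":-0.11,"ax":0,"ay":0,"az":0}

```text
t: 6.9
tool_pos: [0.5391, -0.3176, 0.4437]
orientation: [2.135, 2.29, 0.002]
force: [-0.8, -0.1, 0.2]
opening: 0.0371
gripper_force: 0.0
```

```bash
python3 g.py .514 .252 .27 45; python3 sad.py pics/b3.png
python3 - <<'E'
from m import *
im,d=read_camera('top');P=cloud('top',im,d);q=P[(P[...,0]>.56)&(P[...,0]<.72)&(P[...,1]>.16)&(P[...,1]<.3)&(P[...,2]>.1)];print('big saddle',q.min(0),q.max(0))
E
```

```text
t 6.9 q [-0.61  0.18  1.36 -0.    1.59 -0.68] grasp [ 0.5406 -0.3187  0.2767] yaw 4.0 F [-0.8 -0.1  0.2] open 0.0371 0.0
shift [0.57   0.0148 0.0028] turn [ 0.0058  0.0099 -0.7154]
side 848 [ 0.4929 -0.357   0.0625] [ 0.567  -0.2998  0.377 ]
top 49 [ 0.488  -0.309   0.0699] [ 0.5836 -0.2517  0.6532]
big saddle [0.60680025 0.21961817 0.10011091] [0.65487797 0.24401927 0.16248115]
```

View pics/b3.png

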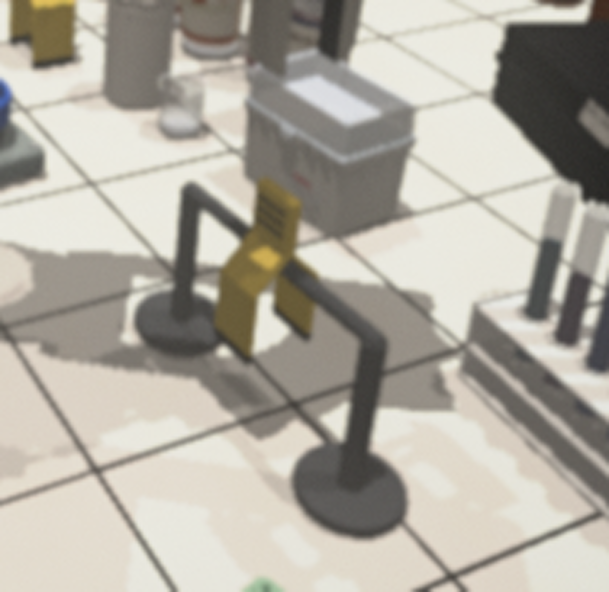

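The saddle hangs astride the bar, tab at (277,215), legs at (237,315) and (295,295), and nothing touches it. Going to the flask next.

>>> carry_out:
  targets:
    - {"hand":65,"x":0.055,"y":0.0,"z":0,"ax":0,"ay":0,"az":-0.1}
    - {"hand":65,"x":0.115,"y":0.0,"z":0,"ax":0,"ay":0,"az":-0.2}
    - {"hand":65,"x":0.175,"y":0.0,"z":0,"ax":0,"ay":0,"az":-0.3}
    - {"hand":65,"x":0.235,"y":0.0,"z":0,"ax":0,"ay":0,"az":-0.4}
    - {"hand":65,"x":0.295,"y":0.005,"z":0,"ax":0,"ay":0,"az":-0.5}
    - {"hand":65,"x":0.355,"y":0.01,"z":0,"ax":0,"ay":0,"az":-0.6}
    - {"hand":65,"x":0.415,"y":0.015,"z":0,"ax":0,"ay":0,"az":-0.7}
    - {"hand":65,"x":0.475,"y":0.015,"z":0,"ax":0,"ay":0,"az":-0.715}

```text
t: 8.05
tool_pos: [0.5194, 0.1596, 0.4342]
orientation: [-1.2, -2.901, 0.002]
force: [0.7, 0.6, -0.2]
opening: 0.0605
gripper_force: 0.0
```

```bash
python3 g.py .514 .252 .2 45
```

```text
t 8.05 q [ 0.2  -0.03  1.6  -0.    1.57 -0.58] grasp [0.519  0.1595 0.2672] yaw 45.1 F [ 0.7  0.6 -0.2] open 0.0605 0.0
shift [0.069  0.0617 0.0672] turn [-0.0022 -0.0013  0.0012]
```

>>> carry_out:
  targets:
    - {"hand":65,"x":0.035,"y":0.03,"z":0,"ax":0,"ay":0,"az":0}
    - {"hand":65,"x":0.069,"y":0.062,"z":0,"ax":0,"ay":0,"az":0}
    - {"hand":65,"x":0.069,"y":0.062,"z":0.05,"ax":0,"ay":0,"az":0}
    - {"hand":65,"x":0.069,"y":0.062,"z":0.1,"ax":0,"ay":0,"az":0}
    - {"hand":65,"x":0.069,"y":0.062,"z":0.1,"ax":0,"ay":0,"az":0}

```text
t: 8.68
tool_pos: [0.5128, 0.2497, 0.3295]
orientation: [-1.199, -2.894, 0.013]
force: [0.0, -1.1, -0.2]
opening: 0.0605
gripper_force: 0.0
```

```bash
python3 g.py .514 .252 .091 45
python3 - <<'E'
from m import *
im,d=read_camera('side');P=cloud('side',im,d)
q=P[(P[...,0]>.48)&(P[...,0]<.55)&(P[...,1]>.2)&(P[...,1]<.3)&(P[...,2]>.09)&(P[...,2]<.11)];print(len(q),q.min(0),q.max(0))
cv2.imwrite('pics/f1.png',cv2.resize(im[120:250,150:290],None,fx=4.2,fy=4.2,interpolation=cv2.INTER_CUBIC))
E
```

```text
t 8.68 q [ 0.36  0.1   1.66  0.    1.39 -0.42] grasp [0.5109 0.249  0.1626] yaw 45.0 F [ 0.  -1.1 -0.2] open 0.0605 0.0
shift [0.0004 0.0033 0.0715] turn [-0.0109 -0.0049 -0.    ]
65 [0.50133817 0.23480799 0.09001945] [0.52990429 0.26705242 0.10741209]
```

View pics/f1.png

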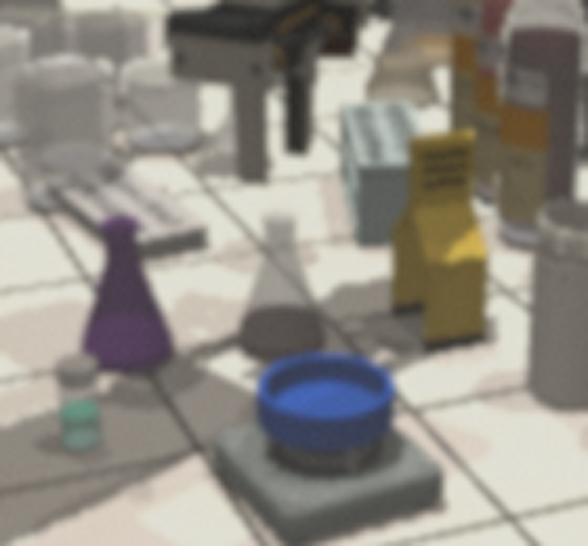

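The fingers are at (250,140) and (298,110), above the grey flask's mouth at (278,218). The neck centre reads (0.515, 0.2515), which agrees with the first measurement. Lowering and gripping.

>>> carry_out:
  targets:
    - {"hand":65,"x":0,"y":0.004,"z":0.0,"ax":0,"ay":0,"az":0}
    - {"hand":65,"x":0,"y":0.004,"z":0.035,"ax":0,"ay":0,"az":0}
    - {"hand":65,"x":0,"y":0.004,"z":0.068,"ax":0,"ay":0,"az":0}
    - {"hand":65,"x":0,"y":0.004,"z":0.068,"ax":0,"ay":0,"az":0}
    - {"hand":30,"x":0,"y":0.004,"z":0.068,"ax":0,"ay":0,"az":0}
    - {"hand":10,"x":0,"y":0.004,"z":0.068,"ax":0,"ay":0,"az":0}
    - {"hand":10,"x":0,"y":0.004,"z":0.068,"ax":0,"ay":0,"az":0}
    - {"hand":10,"x":0,"y":0.004,"z":0.068,"ax":0,"ay":0,"az":0}
  newtons: 30

```text
t: 9.72
tool_pos: [0.5183, 0.2533, 0.2686]
orientation: [1.202, 2.901, 0.001]
force: [0.4, -0.5, 3.6]
opening: 0.0294
gripper_force: 29.9
```

```bash
python3 g.py .468 .0470 .21 45
```

```text
t 9.72 q [ 0.37  0.17  1.7  -0.    1.27 -0.42] grasp [0.5185 0.2534 0.1016] yaw 45.0 F [ 0.4 -0.5  3.6] open 0.0294 29.8865407705307
shift [-0.1105 -0.1813 -0.1086] turn [ 0.0012  0.0005 -0.0004]
```

Gripped at 29.4 mm, which fits the 30 mm neck. Lifting, then over the ring.

>>> carry_out:
  targets:
    - {"hand":10,"x":0,"y":0,"z":-0.03,"ax":0,"ay":0,"az":0}
    - {"hand":10,"x":0,"y":0,"z":-0.07,"ax":0,"ay":0,"az":0}
    - {"hand":10,"x":0,"y":0,"z":-0.11,"ax":0,"ay":0,"az":0}
    - {"hand":10,"x":-0.025,"y":-0.04,"z":-0.11,"ax":0,"ay":0,"az":0}
    - {"hand":10,"x":-0.05,"y":-0.08,"z":-0.11,"ax":0,"ay":0,"az":0}
    - {"hand":10,"x":-0.075,"y":-0.12,"z":-0.11,"ax":0,"ay":0,"az":0}
    - {"hand":10,"x":-0.1,"y":-0.16,"z":-0.11,"ax":0,"ay":0,"az":0}
    - {"hand":10,"x":-0.11,"y":-0.181,"z":-0.11,"ax":0,"ay":0,"az":0}

```text
t: 10.72
tool_pos: [0.4671, 0.0456, 0.3777]
orientation: [1.205, 2.901, -0.001]
force: [1.0, -0.6, -0.8]
opening: 0.0296
gripper_force: 29.9
```

```bash
python3 - <<'E'
from m import *
for n in('side','top'):
    im,d=read_camera(n);P=cloud(n,im,d);h=cv2.cvtColor(im,cv2.COLOR_BGR2HSV);H,Sa=h[...,0],h[...,1]
    B=(P[...,0]>.38)&(P[...,0]<.56)&(P[...,1]>-.05)&(P[...,1]<.15)
    q=P[B&(H>100)&(H<125)&(Sa>120)&(P[...,2]>.04)&(P[...,2]<.09)]
    if len(q)>5: print(n,'rim',len(q),q.min(0).round(4),q.max(0).round(4))
    for z in(.115,.13,.15,.17,.18,.19):
        q=P[B&(abs(P[...,2]-z)<.006)&(Sa<100)]
        if len(q)>5: print(n,z,len(q),q.min(0).round(4),q.max(0).round(4))
    if n=='side': cv2.imwrite('pics/r1.png',cv2.resize(im[120:250,180:290],None,fx=4.5,fy=4.5,interpolation=cv2.INTER_CUBIC))
E
python3 g.py .468 .0470 .163 45
```

```text
side rim 11 [0.4279 0.0319 0.0578] [0.4786 0.079  0.0784]
side 0.115 80 [0.4301 0.0087 0.111 ] [0.4916 0.0539 0.1208]
side 0.13 136 [0.4303 0.0097 0.1241] [0.4957 0.0565 0.1358]
side 0.15 113 [0.437  0.0153 0.1441] [0.486  0.0529 0.156 ]
side 0.17 83 [0.4445 0.0238 0.1642] [0.4827 0.0532 0.176 ]
side 0.18 68 [0.4482 0.0257 0.1744] [0.4782 0.0493 0.1859]
side 0.19 40 [0.4497 0.025  0.1841] [0.4878 0.0527 0.1951]
top rim 60 [0.426 0.02  0.055] [0.4705 0.0896 0.0795]
top 0.13 31 [0.4315 0.0118 0.1241] [0.4561 0.0719 0.1359]
t 10.82 q [-0.01 -0.22  1.87 -0.    1.48 -0.79] grasp [0.4671 0.0456 0.2108] yaw 44.8 F [-0.2 -0.3 -1.6] open 0.0296 29.88155096769333
shift [0.0003 0.0015 0.0478] turn [-0.0004  0.0004 -0.0032]
```

View pics/r1.png

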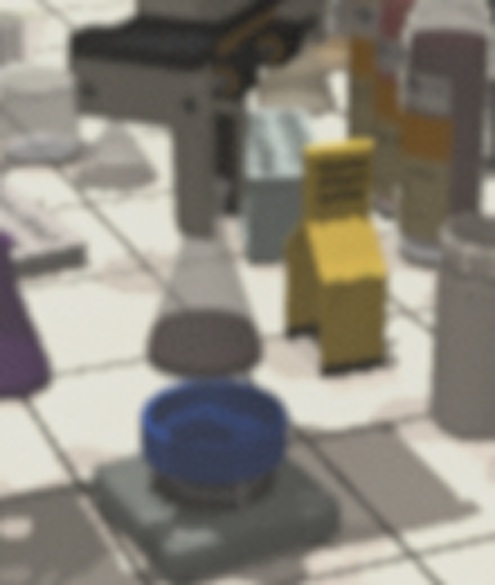

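The flask hangs upright above the empty ring, base spanning columns 148-262 and rim 142-287. It looks a few mm left of the ring centre, so I'll compare their image outlines before lowering.

Run:
```python
from m import *
T=np.load('top0.npz')['im']
h=cv2.cvtColor(T,cv2.COLOR_BGR2HSV);m=((h[...,0]>100)&(h[...,0]<125)&(h[...,1]>120)).astype(np.uint8)
m[:190]=0;m[250:]=0;m[:,:215]=0;m[:,275:]=0
c=max(cv2.findContours(m,0,2)[0],key=cv2.contourArea);e=cv2.fitEllipse(cv2.convexHull(c));print('top ring',e,atz('top',*e[0],.072))
f=lambda u,v:(180+u/4.5-.39,120+v/4.5-.39)
L,R=atz('side',*f(142,410),.076),atz('side',*f(287,410),.076);print('side ring',(L+R)/2,np.linalg.norm(L-R))
L,R=atz('side',*f(148,352),.113),atz('side',*f(262,352),.113);print('side flask',(L+R)/2,np.linalg.norm(L-R))
print('cam right axis',cv2.Rodrigues(np.array(camera_params('side')['rotation'],float))[0][:,0])
im,d=read_camera('top'); a=np.hstack([im[190:250,205:285],T[190:250,205:285]])
cv2.imwrite('pics/t2.png',cv2.resize(a,None,fx=4.8,fy=4.8,interpolation=cv2.INTER_CUBIC))
```

```text
top ring ((242.90966796875, 217.21263122558594), (27.968801498413086, 28.2091007232666), 178.50706481933594) [0.46861541 0.04776548 0.072     ]
side ring [0.47074928 0.04921649 0.076     ] 0.08346024888535698
side flask [0.46607034 0.05151327 0.113     ] 0.06463211825354098
cam right axis [ 0.90949992 -0.41526889  0.01901667]
```

View pics/t2.png

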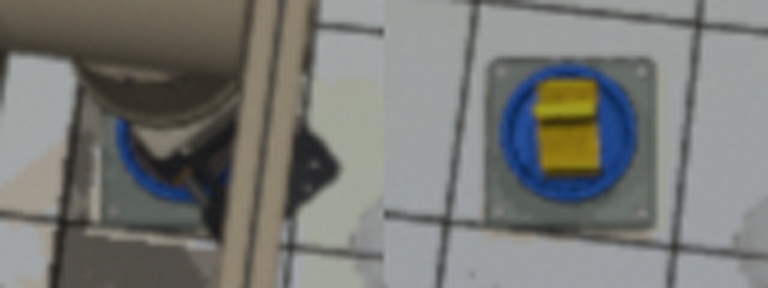

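The outlines put the flask about 5 mm short of the ring centre in x and 3 mm in y. That was my eleventh picture, one over the limit, so I'll view no more and go by force and numbers. I'll correct the offset and lower with the force as a guide: no force above z≈0.160 means it is inside the cup.

>>> carry_out:
  targets:
    - {"hand":10,"x":-0.0014,"y":0.0057,"z":0,"ax":0,"ay":0,"az":0}
    - {"hand":10,"x":-0.0014,"y":0.0057,"z":0.015,"ax":0,"ay":0,"az":0}
    - {"hand":10,"x":-0.0014,"y":0.0057,"z":0.03,"ax":0,"ay":0,"az":0}
    - {"hand":10,"x":-0.0014,"y":0.0057,"z":0.036,"ax":0,"ay":0,"az":0}
    - {"hand":10,"x":-0.0014,"y":0.0057,"z":0.04,"ax":0,"ay":0,"az":0}
    - {"hand":10,"x":-0.0014,"y":0.0057,"z":0.042,"ax":0,"ay":0,"az":0}
    - {"hand":10,"x":-0.0014,"y":0.0057,"z":0.042,"ax":0,"ay":0,"az":0}

```text
t: 11.75
tool_pos: [0.4728, 0.0505, 0.336]
orientation: [1.203, 2.902, 0.0]
force: [0.0, -0.4, -0.9]
opening: 0.0292
gripper_force: 29.9
```

```bash
cat > fl.py <<'E'
from m import *
for n in('side',):
    im,d=read_camera(n);P=cloud(n,im,d);h=cv2.cvtColor(im,cv2.COLOR_BGR2HSV);H,Sa=h[...,0],h[...,1]
    B=(P[...,0]>.38)&(P[...,0]<.56)&(P[...,1]>-.05)&(P[...,1]<.15)
    b=B&(H>100)&(H<125)&(Sa>120)&(P[...,2]>.03)&(P[...,2]<.09);q=P[b];v,u=np.nonzero(b)
    print('blue',len(q),q.min(0).round(4),q.max(0).round(4),'cols',u.min(),u.max(),'rows',v.min(),v.max())
    for z in(.08,.09,.1,.11):
        w=B&(abs(P[...,2]-z)<.005)&(Sa<100);q=P[w]
        if len(q)>5: v,u=np.nonzero(w);print(z,len(q),q.min(0).round(4),q.max(0).round(4),'cols',u.min(),u.max())
E
python3 fl.py; python3 g.py .472 .0486 .165 45
```

```text
blue 3 [0.4281 0.0369 0.0751] [0.4298 0.0438 0.0775] cols 213 214 rows 214 216
0.08 174 [0.4268 0.0044 0.075 ] [0.5111 0.0802 0.0848] cols 211 243
0.09 109 [0.4378 0.0168 0.085 ] [0.4982 0.0626 0.0949] cols 215 239
0.1 94 [0.4403 0.0188 0.0951] [0.4958 0.0632 0.1048] cols 216 238
0.11 87 [0.4435 0.0235 0.105 ] [0.4909 0.0603 0.1147] cols 217 236
t 11.8 q [-0.   -0.17  1.91 -0.    1.4  -0.79] grasp [0.473  0.0505 0.1691] yaw 45.0 F [ 0.7 -0.2 -1.2] open 0.0294 29.877822697162628
shift [-0.0007 -0.0019  0.0041] turn [ 0.0004  0.0004 -0.0005]
```

There is no force with the flask bottom 8 mm below the rim, and flask and rim share the same centre column (227). It is in the cup, so I'm pressing on slowly.

>>> carry_out:
  targets:
    - {"hand":10,"x":0,"y":0,"z":0.004,"ax":0,"ay":0,"az":0}
    - {"hand":10,"x":0,"y":0,"z":0.008,"ax":0,"ay":0,"az":0}
    - {"hand":10,"x":0,"y":0,"z":0.012,"ax":0,"ay":0,"az":0}
    - {"hand":10,"x":0,"y":0,"z":0.015,"ax":0,"ay":0,"az":0}
    - {"hand":10,"x":0,"y":0,"z":0.018,"ax":0,"ay":0,"az":0}
    - {"hand":10,"x":0,"y":0,"z":0.018,"ax":0,"ay":0,"az":0}
  newtons: 40

```text
t: 12.55
tool_pos: [0.4729, 0.0504, 0.3182]
orientation: [1.203, 2.901, 0.0]
force: [-2.1, -1.1, 6.7]
opening: 0.0294
gripper_force: 39.9
```

The force matches about 8 mm of spring travel, so I'm continuing to the stop.

>>> carry_out:
  targets:
    - {"hand":10,"x":0,"y":0,"z":0.003,"ax":0,"ay":0,"az":0}
    - {"hand":10,"x":0,"y":0,"z":0.006,"ax":0,"ay":0,"az":0}
    - {"hand":10,"x":0,"y":0,"z":0.009,"ax":0,"ay":0,"az":0}
    - {"hand":10,"x":0,"y":0,"z":0.0105,"ax":0,"ay":0,"az":0}
    - {"hand":10,"x":0,"y":0,"z":0.0105,"ax":0,"ay":0,"az":0}
    - {"hand":10,"x":0,"y":0,"z":0.0105,"ax":0,"ay":0,"az":0}

```text
t: 13.3
tool_pos: [0.4731, 0.0503, 0.3086]
orientation: [1.202, 2.901, -0.0]
force: [-4.2, -2.0, 11.5]
opening: 0.0293
gripper_force: 40.0
```

```bash
python3 fl.py; python3 g.py .472 .0486 .1416 45
```

```text
blue 3 [0.4292 0.0365 0.0572] [0.4301 0.0462 0.0588] cols 213 214 rows 220 222
0.08 85 [0.4436 0.0235 0.0752] [0.4914 0.0568 0.085 ] cols 217 236
0.09 77 [0.4455 0.0266 0.0851] [0.4892 0.0593 0.095 ] cols 218 235
0.1 63 [0.4513 0.0295 0.0951] [0.4874 0.0559 0.1049] cols 220 234
0.11 53 [0.4528 0.0336 0.1053] [0.4865 0.0543 0.1147] cols 221 233
t 13.35 q [-0.   -0.14  1.94 -0.    1.34 -0.79] grasp [0.4733 0.0502 0.1416] yaw 45.0 F [-4.6 -2.1 11.3] open 0.0293 39.95264947414398
shift [-0.0005 -0.002  -0.    ] turn [ 0.0005  0.0013 -0.0005]
```

The rim has dropped 18 mm (0.0765 to 0.058). There is a small sideways load against the cup wall, so I'll ease that by 2 mm and press slightly firmer.

>>> carry_out:
  targets:
    - {"hand":10,"x":0,"y":-0.001,"z":0.0005,"ax":0,"ay":0,"az":0}
    - {"hand":10,"x":0,"y":-0.002,"z":0.0015,"ax":0,"ay":0,"az":0}
    - {"hand":10,"x":0,"y":-0.002,"z":0.0015,"ax":0,"ay":0,"az":0}
    - {"hand":10,"x":0,"y":-0.002,"z":0.0015,"ax":0,"ay":0,"az":0}

```text
t: 13.85
tool_pos: [0.4721, 0.0493, 0.3082]
orientation: [1.202, 2.899, 0.003]
force: [-4.1, 0.4, 17.1]
opening: 0.0295
gripper_force: 40.0
```

```bash
python3 fl.py; python3 g.py .472 .0486 .1416 45
python3 - <<'E'
from m import *
im,d=read_camera('side');P=cloud('side',im,d);h=cv2.cvtColor(im,cv2.COLOR_BGR2HSV);H,Sa=h[...,0],h[...,1]
B=(P[...,0]>.48)&(P[...,0]<.6)&(P[...,1]>-.36)&(P[...,1]<-.27)&(P[...,2]>.03)&(H>18)&(H<35)&(Sa>120);q=P[B];print('saddle',q.min(0),q.max(0))
q=q[q[:,2]>.145];print('tab',q.mean(0),q.min(0),q.max(0),line(q))
E
```

```text
blue 3 [0.4272 0.038  0.0568] [0.4306 0.0478 0.0607] cols 213 214 rows 220 222
0.08 82 [0.4424 0.0233 0.075 ] [0.4912 0.0559 0.0849] cols 217 236
0.09 79 [0.4466 0.0252 0.0852] [0.4906 0.058  0.095 ] cols 218 235
0.1 61 [0.4498 0.0279 0.0955] [0.4868 0.0573 0.1049] cols 219 234
0.11 55 [0.4528 0.0329 0.1051] [0.4849 0.0543 0.1148] cols 221 233
t 13.9 q [-0.   -0.15  1.94  0.    1.34 -0.79] grasp [0.4727 0.0493 0.1412] yaw 45.0 F [-4.3  0.7 17.6] open 0.0295 39.970577359199524
shift [-0.0004 -0.0006 -0.0004] turn [ 0.0027  0.0021 -0.0004]
saddle [ 0.51039643 -0.33798523  0.08633376] [ 0.56111499 -0.29753714  0.17242615]
tab [ 0.53620698 -0.32291156  0.16601233] [ 0.53221354 -0.33592646  0.14539316] [ 0.54189768 -0.30233108  0.17242615] ((np.float32(0.53556746), np.float32(-0.3247141)), np.float32(-85.17984))
```

The vertical force is 17 N and the tool moved only 0.4 mm, so the ring is on its stop. The saddle is still level and aligned on the bar (tab direction -85°, bar -86°). Handing in.

```bash
python3 -c "
from plant import robot; print(robot.close_job())"
```

```text
the job is handed in; nothing more can be done
None
```

I handed the job in at about 14 s: the saddle hangs released astride the bar and the gripper is holding the flask pressed in the ring at its bottom stop (17 N); the hand-in returned no verdict, and I viewed 11 pictures, one over the limit of 10.

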